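# Load the wheel shuttle and start the check with the two-button box

### The arm

A 7-joint arm with a two-finger parallel gripper is mounted at the origin on a cart in front of the work surface, level with it; the furniture and walls round the work are solid. World frame = base frame: x ahead of the robot, y to its left, z up, the work surface at z = 0. Lengths are in m, angles in rad, forces in N, time in s.
With the tool pointing down it reaches from about 0.35 to 0.9 m from the base axis. Payload 8.1 kg.
Tool frame: the origin (TCP) lies at the centre of the arm's flange, where the gripper is bolted on; the fingertips stand 178 mm ahead of it and the grasp point (between the pads) lies 159 mm ahead of it; z points along the fingers, y is the direction in which the jaws open and shut (so a half turn about z gives the same grasp; the last joint's range is limited). The gripper opens to 92 mm and grips with 3 to 60 N. Pads are 19 mm wide; open, the fingers measure 130 mm over their backs; the gripper's body (75 mm by 190 mm) begins 47 mm behind the grasp point.
Start: joints at [-1.359, 0.434, 0.025, 1.573, -0.012, 1.134, -0.075], TCP at [0.194, 0.594, 0.405] pointing down, gripper open.
Joint ranges: [-2.62, 2.62], [-0.44, 2.09], [-1.27, 1.32], [0.08, 2.57], [-1.32, 4.46], [0.12, 2], [-2.74, 2.74]. Speed limits (rad/s): [2.22, 2.22, 3.01, 3.01, 3.14, 3.14, 3.14].

### API

Orientations are given as a rotation vector (axis times angle).
In Python, from cell import arm gives the robot as it stands. The module is installed in compiled form; this text tells all that it offers.
- The arm moves only by the tool move_arm, never from a script. Its argument "steps" is a list of rows, each a list of 4 numbers: the shift along the tool's x, y, z in mm, then the turn about the tool's z in rad. In form: [[x, y, z, twist], ...]. A call has 1 to 20 rows; each row is the pose to reach, as a shift and turn from the pose commanded when the call began, along the tool's axes at that moment; what a row does not reach only later rows make up. A row lasts 1/8 s, in which the tool goes at most 62.5 mm and 10.7 degrees, less where a joint would pass 70% of its speed; a pose out of reach is approached as far as the arm can. A call with a gripper value outside its range is refused whole. "grip" is the finger opening in mm, from 0 to 91.8, set as the call begins (left out, the last holds). The fingers move at their own pace and stop on an object; "grip_force" is the grip in N (left out, the last holds). Time passes only in rows, so rows that repeat a pose let the fingers close. It gives the time, the measured TCP pose, the force and the opening at its end, in the units of the state.
- arm.observe(): the state, without advancing time (a new reading comes with each control period).
- arm.get_image(name): name is "scene" or "top" or "wrist"; returns the picture (400x640x3 uint8, red, green, blue); there is no depth.
- arm.camera_info(name): a dict with "mtx" (3x3 intrinsics, pixels), "pose" (4x4, takes a point from camera to world coordinates); the wrist camera has in their place "T_tool_cam" (4x4, takes a point from camera to tool coordinates, whose origin is the TCP and whose axes are the flange's). Camera axes: x right, y down, z forward; pixel columns grow to the right and rows downward; lengths in m; the calibration is good to about 2 mm. A picture is of the moment at which its call begins: read the wrist's pose just before it. camera_info takes no time and is no camera call.
- arm.sign_off(): hands the job in, once; it reports no verdict.
The state is a dict: "clock": time; "joints": joint angles; "dq": joint speeds; "joint_efforts": joint torques, N m; "position": TCP position; "ee_rot": TCP orientation; "force": force on the tool from outside, world axes, zero at the start; "ft_torque": the same for the moment, N m; "width": opening from 0.0 (shut) to 1.0 (fully open).
Only numpy, scipy, OpenCV 4.12 (cv2) and the standard library are available. Lean on these libraries where they do the work, as an engineer would, in place of code of your own. Each camera call takes 0.05 s, during which the arm holds its last target.

### The job

Push the shuttle that carries the cream wheel all the way back against its stop. Then press both green buttons of the start box together, one fingertip on each and never one alone, keep both pushed well down for about three seconds, and let go. Only push and press: the wheel stays lying in its nest, and the red button and everything else on the table are left alone.

Things in the scene. Friction and masses are not known exactly. Their poses are not given: they have to be found in the camera images.
- station: Fixed wheel check station: dark steel bed 260 x 110 x 14 mm with low rails and, at its far end, an upright aluminium stop 54 mm high. Origin: centre of the bed's underside on the table; its x axis points along the shuttle's travel towards the stop, z up. Between station and start box a thin sheet-metal fin of the drop hole stands up to 64 mm above the table; cross it higher.
- shuttle (a joint): Position of the aluminium shuttle along the station's x axis: 0 fully out (near the robot), 0.065 m fully home at its hard stop. Starts at 0. It slides with about 2 N of friction and stays where it is left; it cannot lift off.
- push_tab (a point): Middle of the top edge of the outward (-x of the station) face of the shuttle's upright yellow push tab, 75 mm above the table; moves with the shuttle, axes as the station's. The flat tab is 60 mm wide (y), 8 mm thick, from 19 to 75 mm above the table; on its outward side lie only the bed and its bolt heads, up to 18 mm high. The wheel's rim begins 26 mm behind the tab.
- nest (a point): Centre of the nest's floor on the shuttle, 25 mm above the table, 76 mm behind the push tab's outward face; moves with the shuttle. An 8-sided black curb 10 mm high (2.5 mm play all round) surrounds the wheel.
- hub_wheel: Loose cream wheel, 84 mm diameter, 34 mm high, lying flat in the shuttle's nest; origin: centre of its underside. About 0.16 kg. It rides along when the shuttle is pushed.
- start_box: Fixed grey start box with yellow top, 110 (x) x 160 (y) x 55 mm. Origin: centre of its underside on the table; x points away from the operator, y along the line of the two green buttons, z up.
- pair_middle (a point): Fixed point midway between the two green buttons, level with their unpressed tops, 79 mm above the table; axes as the box's (y runs through both buttons). A black rib 10 mm thick (y), 50 mm long (x) stands here between the buttons, its top 85 mm above the table.
- green_left_top (a point): Centre of the top of the green button at +y of the box: a flat disc 28 mm in diameter, 33 mm from pair_middle, 79 mm above the table when unpressed; moves down with the button. A black collar 44 mm in diameter surrounds it, its top 12 mm below the unpressed button top.
- green_right_top (a point): The same for the green button at -y of the box. The two button centres are 66 mm apart.
- green_left (a joint): How far the +y green button is pressed down: 0 up, 0.008 m bottomed. Spring: about 1.5 N to start it, 5 N at the bottom; springs up when let go. It counts as pressed beyond 0.005.
- green_right (a joint): The same for the -y green button.
- red_stop (a joint): Red stop button, 24 mm in diameter, its centre 51 mm behind (+x of the box) pair_middle and just as high: 0 up, 0.008 m bottomed. Not to be pressed.
- sleeve_a: Loose cream plastic sleeve, 24 mm diameter, 12 mm high, lying on the table between the station and the start box; leave alone. Origin: centre of its underside.
- sleeve_b: Another such sleeve lying near the first; leave alone.
- bearing: Loose ball bearing, 32 mm diameter, 10 mm high, on the table at the left; leave alone. Origin: centre of its underside.
There are look-alikes about, which are no part of the job. Leave any pink or purple look-alike of the hub_wheel alone.

How it is judged:
On the way, in this order (a step that is already met when the one before it is completed fails the run):
1. the shuttle is pushed home against its stop (value of joint shuttle above 0.0615 m), for 0.3 s.
2. both green buttons are held down together by the fingers for 2.5 s, with the shuttle home (value of joint each of green_left, green_right above 0.005 m and contact force between the fingers and green_left above 0.5 N and contact force between the fingers and green_right above 0.5 N and value of joint shuttle above 0.0615 m), for 2.5 s.
At the end, for the whole second after the job is handed in: The shuttle is home (0.0615 m or more), both green buttons and the red one are up (under 1.5 mm), and the cream wheel lies at rest in its nest, within 8 mm of its centre and under 6 mm off its floor (value of joint shuttle above 0.0615 m and value of joint each of green_left, green_right, red_stop below 0.0015 m and horizontal distance between hub_wheel and nest below 0.008 m and z of hub_wheel in the frame of nest below 0.006 m and linear speed of hub_wheel below 0.02 m/s); the robot touches nothing.
It fails at once if the wheel is lifted or knocked out of its nest (z of hub_wheel in the frame of nest above 0.012 m or horizontal distance between hub_wheel and nest above 0.012 m).
It fails at once if one green button is pressed down while the other is up ((value of joint green_left above 0.005 m and value of joint green_right below 0.001 m) or (value of joint green_right above 0.005 m and value of joint green_left below 0.001 m)).
It fails at once if a green button is pressed before the shuttle is home (value of joint any of green_left, green_right above 0.004 m and value of joint shuttle below 0.0615 m).
It fails at once if the red button is pressed (value of joint red_stop above 0.003 m).
It fails at once if a bystander is moved more than 20 mm (distance of any of sleeve_a, sleeve_b, bearing from where it was at the start of the episode above 0.02 m).
It also fails if it takes over 61 s, if anything falls off the work surface, if the arm or the gripper's body presses on something with over 40 N, if the wrist force passes 120 N, or if a joint passes its speed limit or range.

## Working session

There is one attempt and no reset: what is moved stays moved. The work goes in short steps, Python scripts to look and compute and a tool call to move; the robot and the scene stay as the last step left them, time stands still between calls to the robot, and variables do not carry over. Pictures are saved under pics/ and viewed, and the job is handed in when it is done.

Besides the shell and the picture viewer there is one more tool, called after "Call:" as name(argument=value, ...) on one line, values as JSON. move_arm: Moves the arm, as the interface text tells. Its arguments: {"type":"object","properties":{"steps":{"type":"array"},"grip":{"type":"number"},"grip_force":{"type":"number"}},"required":["steps"]}

```bash
mkdir -p pics; python3 - <<'E'
from cell import arm
import cv2,numpy as np
np.set_printoptions(precision=4,suppress=True)
s=arm.observe();print(s)
for n in ["scene","top","wrist"]:
    im=arm.get_image(n);cv2.imwrite(f"pics/{n}0.png",im[:,:,::-1]);print(n,arm.camera_info(n))
E
```

```text
{'clock': 0.0, 'joints': array([-1.3586,  0.4353,  0.025 ,  1.5741, -0.0116,  1.134 , -0.0751]), 'dq': array([ 0.0001, -0.0013,  0.0005, -0.0001, -0.0011, -0.0009, -0.    ]), 'joint_efforts': array([ -0.0002, -66.7852,   0.9849, -31.445 ,  -0.0604,   0.0433,
         0.0002]), 'position': array([0.1935, 0.594 , 0.4039]), 'ee_rot': array([-0.4926, -3.1026,  0.0026]), 'force': array([ 0.6106, -0.0859, -1.372 ]), 'ft_torque': array([ 0.0498,  0.0214, -0.01  ]), 'width': 0.9983198105697086}
scene {'mtx': array([[406.2363,   0.    , 322.2106],
       [  0.    , 406.2363, 202.2317],
       [  0.    ,   0.    ,   1.    ]]), 'pose': array([[-0.9137, -0.2734,  0.3008,  0.1487],
       [-0.4064,  0.628 , -0.6637,  1.0231],
       [-0.0075, -0.7286, -0.6849,  0.8389],
       [ 0.    ,  0.    ,  0.    ,  1.    ]])}
top {'mtx': array([[373.9276,   0.    , 316.9347],
       [  0.    , 373.9276, 201.9007],
       [  0.    ,   0.    ,   1.    ]]), 'pose': array([[ 0.0033, -0.9993,  0.0369,  0.4597],
       [-1.    , -0.0037, -0.0088,  0.2819],
       [ 0.0089, -0.0369, -0.9993,  0.9892],
       [ 0.    ,  0.    ,  0.    ,  1.    ]])}
wrist {'mtx': array([[335.2742,   0.    , 317.8239],
       [  0.    , 335.2742, 197.5544],
       [  0.    ,   0.    ,   1.    ]]), 'T_tool_cam': array([[-0.0002, -0.9694, -0.2456,  0.0656],
       [ 1.    , -0.0003,  0.0003,  0.0001],
       [-0.0003, -0.2456,  0.9694,  0.0203],
       [ 0.    ,  0.    ,  0.    ,  1.    ]])}
```

View pics/top0.png

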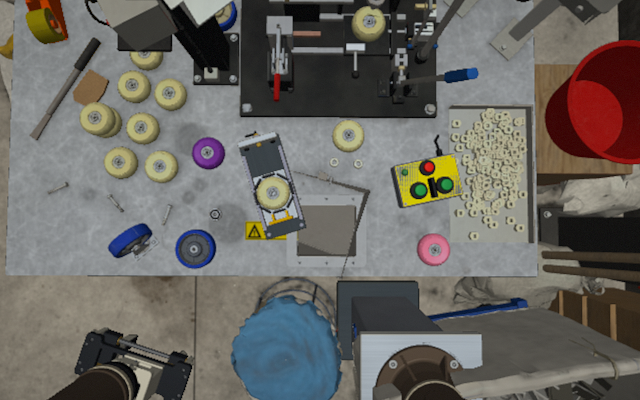

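View pics/scene0.png

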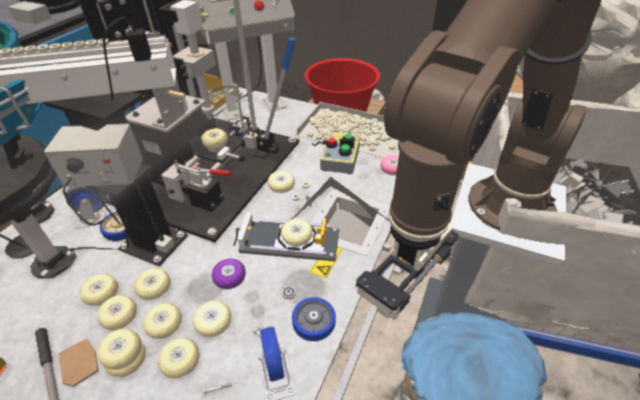

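View pics/wrist0.png

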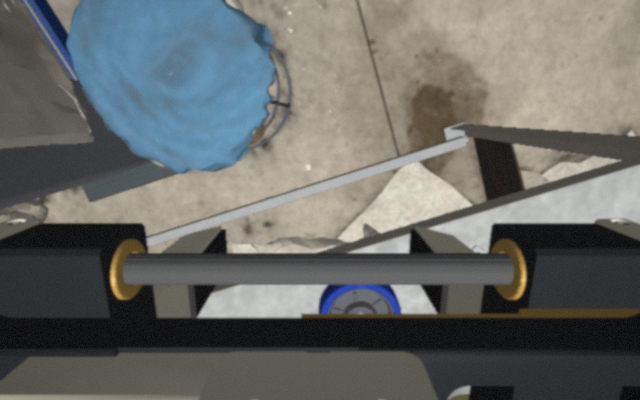

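```bash
python3 - <<'E'
import cv2
im=cv2.imread("pics/top0.png")
a=cv2.resize(im[120:250,225:305],None,fx=6,fy=6,interpolation=cv2.INTER_CUBIC)[:,:]
a=cv2.resize(a,(369,600));
b=cv2.resize(im[145:215,385:470],(425,350),interpolation=cv2.INTER_CUBIC)
import numpy as np
c=np.zeros((600,800,3),np.uint8);c[:,:369]=a;c[:350,375:]=b
cv2.imwrite("pics/crop0.png",c)
E
```

```text
(no output)
```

View pics/crop0.png

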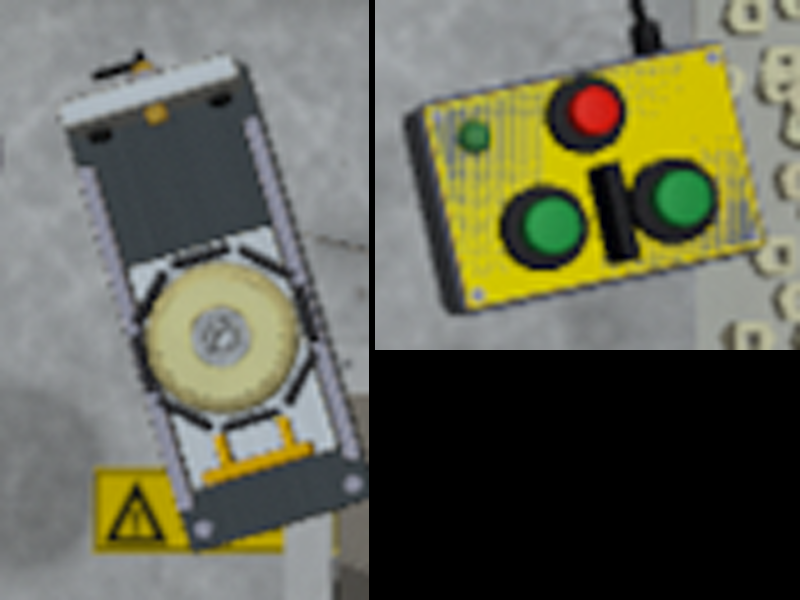

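```bash
cat > h.py <<'E'
import numpy as np,cv2
from cell import arm
from scipy.spatial.transform import Rotation as R
np.set_printoptions(precision=4,suppress=True)
def campose(n,s=None):
    i=arm.camera_info(n)
    if n!="wrist": return i["mtx"],i["pose"]
    s=s or arm.observe(); T=np.eye(4);T[:3,:3]=R.from_rotvec(s["ee_rot"]).as_matrix();T[:3,3]=s["position"]
    return i["mtx"],T@i["T_tool_cam"]
def cast(K,P,uv,z):
    d=P[:3,:3]@np.linalg.solve(K,[uv[0],uv[1],1]); o=P[:3,3]
    return o+d*(z-o[2])/d[2]
def proj(K,P,X):
    q=K@(P[:3,:3].T@(np.asarray(X)-P[:3,3])); return q[:2]/q[2]
def blobs(im,lo,hi,amin=15,roi=None):
    m=cv2.inRange(cv2.cvtColor(im,cv2.COLOR_BGR2HSV),lo,hi)
    if roi: k=np.zeros_like(m);x0,y0,x1,y1=roi;k[y0:y1,x0:x1]=255;m&=k
    n,l,st,c=cv2.connectedComponentsWithStats(m)
    return [(st[i,4],c[i],st[i,:4],cv2.minAreaRect(np.argwhere(l==i)[:,::-1].astype(np.float32))) for i in range(1,n) if st[i,4]>=amin]
E
python3 - <<'E'
from h import *
im=cv2.imread("pics/top0.png");K,P=campose("top")
print("green");
for b in blobs(im,(45,80,40),(85,255,255),15,(385,145,470,215)): print(b[0],b[1],cast(K,P,b[1],.079))
print("red")
for b in blobs(im,(0,150,80),(8,255,255),15,(385,145,470,215)): print(b[0],b[1],cast(K,P,b[1],.079))
print("box yellow")
for b in blobs(im,(22,150,100),(32,255,255),200,(385,145,470,215)): print(b[0],b[3],[cast(K,P,p,.055) for p in cv2.boxPoints(b[3])],cast(K,P,b[3][0],.055))
print("wheel")
for b in blobs(im,(20,40,130),(35,140,255),100,(245,165,305,215)): print(b[0],b[1],b[3],cast(K,P,b[1],.059))
print("tab")
for b in blobs(im,(14,160,120),(24,255,255),10,(255,205,305,235)): print(b[0],b[1],b[2],b[3],cast(K,P,b[1],.075))
E
```

```text
green
31 [404.6129 171.7097] [0.5681 0.0594 0.079 ]
124 [445.9677 184.2742] [ 0.5377 -0.0418  0.079 ]
124 [419.8065 189.7661] [0.5239 0.0224 0.079 ]
red
76 [428.3289 166.5789] [0.581  0.0011 0.079 ]
box yellow
1304 ((428.377197265625, 179.93197631835938), (41.130645751953125, 60.52043533325195), 77.79953002929688) [array([0.5847, 0.0791, 0.055 ]), array([ 0.6177, -0.0704,  0.055 ]), array([ 0.5163, -0.0913,  0.055 ]), array([0.4837, 0.0577, 0.055 ])] [ 0.5505 -0.0062  0.055 ]
wheel
657 [272.5784 192.0183] ((273.0, 192.0), (32.0, 30.0), 0.0) [0.5183 0.3842 0.059 ]
tab
96 [280.3333 218.6562] [269 211  24  14] ((279.70184326171875, 216.83946228027344), (9.290915489196777, 24.041439056396484), 73.3007583618164) [0.4522 0.363  0.075 ]
```

Call:
move_arm(steps=[[-40, -12, 0, -0.08], [-90, -28, 0, -0.16], [-140, -43, 0, -0.25], [-190, -58, 0, -0.33], [-240, -74, 0, -0.42], [-290, -89, 0, -0.5], [-330, -102, 0, -0.56], [-358, -110, 0, -0.603], [-358, -110, 0, -0.603], [-358, -110, 0, -0.603]], grip=0)

```text
clock: 1.4
position: [0.4992, 0.3793, 0.4045]
ee_rot: [0.451, -3.108, -0.001]
force: [-1.0, -0.2, 0.4]
width: 0.006
```

```bash
python3 - <<'E'
from h import *
s=arm.observe();im=arm.get_image("wrist");cv2.imwrite("pics/wrist1.png",im[:,:,::-1]);print(s["clock"],s["position"],s["ee_rot"],s["width"],s["force"])
Rm=R.from_rotvec(s["ee_rot"]).as_matrix();print(Rm)
np.save("s1.npy",np.r_[s["position"],s["ee_rot"]])
E
```

```text
1.4 [0.4992 0.3793 0.4045] [ 0.4511 -3.1081 -0.0005] 0.006245821882122854 [-0.9868 -0.2453  0.3691]
[[-0.9587 -0.2843 -0.001 ]
 [-0.2843  0.9587  0.0002]
 [ 0.0009  0.0005 -1.    ]]
```

View pics/wrist1.png

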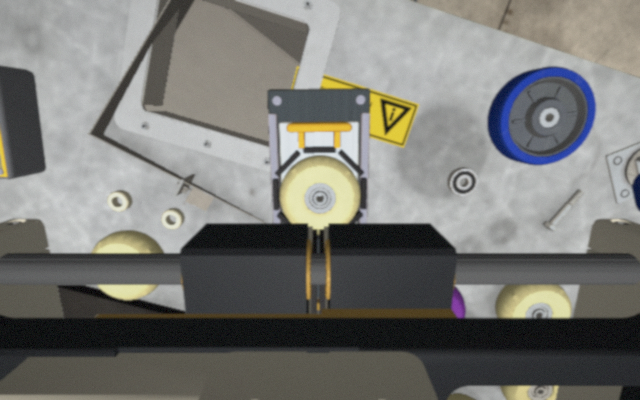

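```bash
python3 - <<'E'
from h import *
v=np.load("s1.npy");K,P=campose("wrist",{"position":v[:3],"ee_rot":v[3:]})
im=cv2.imread("pics/wrist1.png");Rm=R.from_rotvec(v[3:]).as_matrix()
for b in blobs(im,(12,150,120),(26,255,255),30,(280,115,360,150)):
  print(b[0],b[1],b[2],b[3])
m=cv2.inRange(cv2.cvtColor(im,cv2.COLOR_BGR2HSV),(12,150,120),(26,255,255));m[:,:284]=0;m[:,358:]=0;m[:115]=0;m[150:]=0
pts=[]
for c in range(292,348):
  r=np.flatnonzero(m[:,c])
  if len(r): pts.append((c,r[0]-.5))
pts=np.array(pts);a,bb=np.polyfit(pts[:,0],pts[:,1],1);cols=np.flatnonzero(m[121:131].any(0));print(a,cols[[0,-1]])
W=[cast(K,P,(c,a*c+bb),.075) for c in (cols[0]-.5,cols[-1]+.5)];print(W,np.linalg.norm(W[1]-W[0]),np.degrees(np.arctan2(*(W[0]-W[1])[[1,0]])))
mid=(W[0]+W[1])/2;print("tabmid",mid,"in tool",Rm.T@(mid-v[:3]))
w=cast(K,P,(320,197.5),.059);print("hub",w,Rm.T@(w-v[:3]))
E
```

```text
633 [318.6935 129.1532] [288 122  63  25] ((319.0, 134.0), (24.0, 62.0), 90.0)
-0.0026657552973343 [288 350]
[array([0.4521, 0.3372, 0.075 ]), array([0.4359, 0.3915, 0.075 ])] 0.05671818926444966 -73.34653939478473
tabmid [0.444  0.3644 0.075 ] in tool [0.0569 0.0012 0.3295]
hub [0.5144 0.3864 0.059 ] [-0.0168  0.0023  0.3454]
```

Call:
move_arm(steps=[[40, 1, 0, 0], [85, 1, 10, 0], [87, 1, 60, 0], [87, 1, 110, 0], [87, 1, 150, 0], [87, 1, 178, 0], [87, 1, 181, 0], [84, 1, 181, 0], [78, 1, 181, 0], [73, 1, 181, 0]])

```text
clock: 2.7
position: [0.4304, 0.3595, 0.2248]
ee_rot: [-0.45, 3.107, 0.002]
force: [0.2, 0.4, -0.0]
width: 0.005
```

```bash
python3 - <<'E'
from h import *
s=arm.observe();im=arm.get_image("wrist");cv2.imwrite("pics/wrist2.png",im[:,:,::-1]);print(s["clock"],s["position"],s["width"],s["force"])
im=arm.get_image("scene");cv2.imwrite("pics/scene2.png",cv2.resize(im[180:300,200:400,::-1],(800,480)))
E
```

```text
2.7 [0.4304 0.3595 0.2248] 0.0049450580704172966 [ 0.2157  0.4125 -0.0375]
```

View pics/wrist2.png

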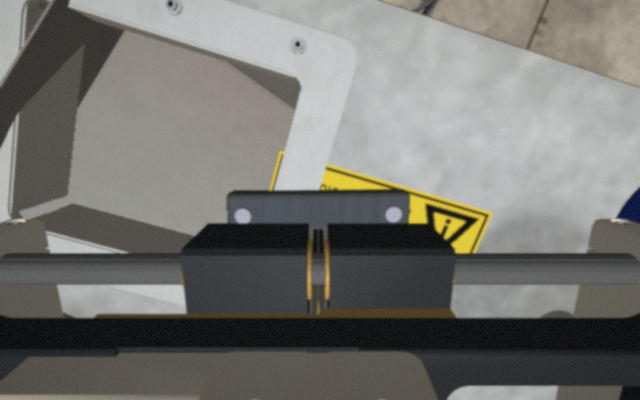

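View pics/scene2.png

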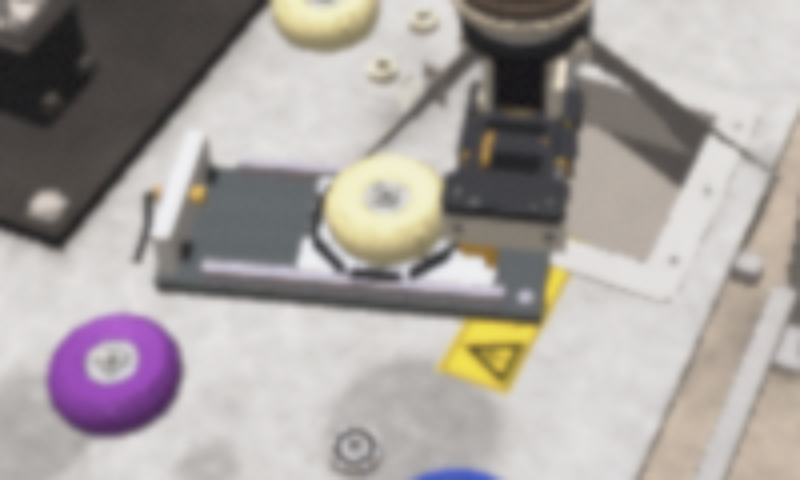

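Call:
move_arm(steps=[[-2, 0, 0, 0], [-4, 0, 0, 0], [-6, 0, 0, 0], [-9, 0, 0, 0], [-13, 0, 0, 0], [-17, 0, 0, 0], [-21, 0, 0, 0], [-25, 0, 0, 0], [-30, 0, 0, 0], [-35, 0, 0, 0], [-40, 0, 0, 0], [-45, 0, 0, 0], [-50, 0, 0, 0], [-54, 0, 0, 0], [-58, 0, 0, 0], [-61, 0, 0, 0], [-63, 0, 0, 0], [-64, 0, 0, 0], [-65, 0, 0, 0], [-66, 0, 0, 0]])

```text
clock: 5.3
position: [0.4929, 0.3778, 0.2238]
ee_rot: [0.451, -3.109, 0.0]
force: [-2.4, 0.4, 0.5]
width: 0.006
```

Call:
move_arm(steps=[[-1, 0, 0, 0], [-2, 0, 0, 0], [-3, 0, 0, 0], [-4, 0, 0, 0]])

```text
clock: 5.8
position: [0.4964, 0.3789, 0.2237]
ee_rot: [0.451, -3.108, 0.0]
force: [-7.6, -2.3, 4.8]
width: 0.003
```

Call:
move_arm(steps=[[-1, 0, 0, 0], [-2, 0, 0, 0], [-3, 0, 0, 0]])

```text
clock: 6.18
position: [0.4972, 0.3793, 0.2236]
ee_rot: [0.452, -3.103, 0.003]
force: [-16.5, -5.5, 13.4]
width: 0.004
```

Call:
move_arm(steps=[[0, 0, 0, 0], [0, 0, 0, 0], [0, 0, 0, 0], [5, 0, 0, 0], [15, 0, 0, 0], [30, 0, 0, 0], [30, 0, -40, 0], [30, 0, -90, 0], [20, 0, -140, 0], [-20, 0, -180, 0], [-40, 0, -181, 0], [-40, 0, -181, 0]])

```text
clock: 7.68
position: [0.5384, 0.3908, 0.4046]
ee_rot: [-0.449, 3.109, -0.0]
force: [0.7, -0.4, 0.5]
width: 0.003
```

```bash
python3 - <<'E'
from h import *
s=arm.observe();im=arm.get_image("wrist");cv2.imwrite("pics/wrist3.png",im[:,:,::-1]);print(s["clock"],s["position"],s["ee_rot"],s["force"])
im=arm.get_image("scene");cv2.imwrite("pics/scene3.png",cv2.resize(im[180:300,200:400,::-1],(800,480)))
E
```

```text
7.675 [0.5384 0.3908 0.4046] [-0.4491  3.1086 -0.0002] [ 0.6839 -0.3796  0.4589]
```

View pics/wrist3.png

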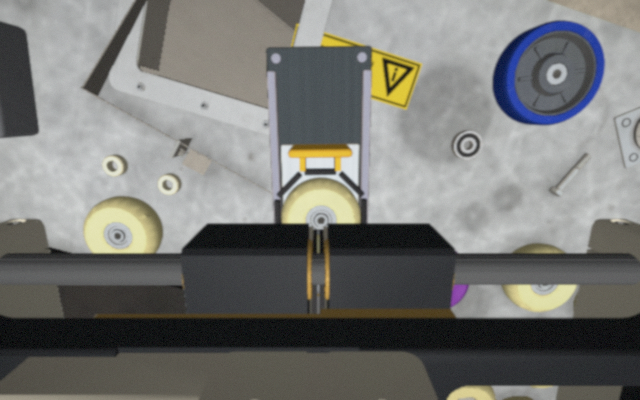

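View pics/scene3.png

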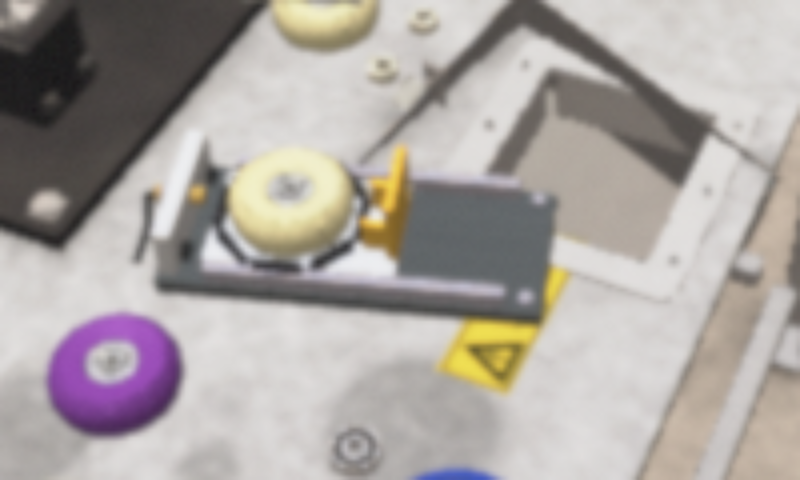

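```bash
python3 - <<'E'
from h import *
s=arm.observe();K,P=campose("wrist",s)
im=cv2.imread("pics/wrist3.png")
m=cv2.inRange(cv2.cvtColor(im,cv2.COLOR_BGR2HSV),(12,150,120),(26,255,255));m[:,:284]=0;m[:,358:]=0;m[:140]=0;m[175:]=0
pts=np.array([(c,np.flatnonzero(m[:,c])[0]-.5) for c in range(294,348) if m[:,c].any()])
a,b=np.polyfit(*pts.T,1);t=cast(K,P,(319.5,a*319.5+b),.075)
print(t, np.linalg.norm(t[:2]-[.444,.3644]))
Rm=R.from_rotvec(s["ee_rot"]).as_matrix();print(Rm)
# target over the box, to see the buttons in wrist view
mid=np.array([.5308,-.0097]);print(np.degrees(np.arctan2(-Rm[1,0],-Rm[0,0])))
tgt=np.array([.57,0.0,.404]);print(1000*Rm.T@(tgt-s["position"]))
E
```

```text
[0.5031 0.3825 0.075 ] 0.061864603092760435
[[-0.9587 -0.2844 -0.0016]
 [-0.2844  0.9587 -0.0009]
 [ 0.0018 -0.0005 -1.    ]]
16.524684379474493
[  79.4641 -384.2341    0.1686]
```

Call:
move_arm(steps=[[10, -40, 0, 0.02], [20, -90, 0, 0.03], [30, -140, 0, 0.04], [40, -190, 0, 0.05], [50, -240, 0, 0.06], [60, -290, 0, 0.07], [70, -335, 0, 0.077], [76, -370, 0, 0.077], [79, -384, 0, 0.077], [79, -384, 0, 0.077], [79, -384, 0, 0.077]], grip=50)

```text
clock: 9.15
position: [0.571, 0.0026, 0.4046]
ee_rot: [0.335, -3.123, -0.002]
force: [0.7, -0.7, -0.3]
width: 0.543
```

```bash
python3 - <<'E'
from h import *
s=arm.observe();im=arm.get_image("wrist");cv2.imwrite("pics/wrist4.png",im[:,:,::-1]);print(s["clock"],s["position"],s["ee_rot"],s["force"],s["width"])
K,P=campose("wrist",s)
im=cv2.imread("pics/wrist4.png");Rm=R.from_rotvec(s["ee_rot"]).as_matrix();print(Rm)
for n,lo,hi in(("green",(45,80,40),(85,255,255)),("red",(0,150,80),(8,255,255))):
  for b in blobs(im,lo,hi,60):
    w=cast(K,P,b[1],.079);print(n,b[0],b[1],b[2],w,1000*Rm.T@(w-s["position"]))
im=arm.get_image("top")[:,:,::-1];cv2.imwrite("pics/top4.png",im);K,P=campose("top")
for b in blobs(im,(20,40,130),(35,140,255),100,(235,130,305,215)): print(b[0],b[1],b[3],cast(K,P,b[1],.059))
for b in blobs(im,(14,160,120),(24,255,255),10,(235,185,305,215)): print(b[0],b[1],b[2],b[3],cast(K,P,b[1],.075))
cv2.imwrite("pics/crop4.png",cv2.resize(im[120:250,225:305],(369,600),interpolation=cv2.INTER_CUBIC))
E
```

```text
9.15 [0.571  0.0026 0.4046] [ 0.3349 -3.1234 -0.0017] [ 0.7247 -0.7467 -0.3018] 0.5431624633112088
[[-0.9773 -0.212  -0.0005]
 [-0.212   0.9773  0.0011]
 [ 0.0002  0.0011 -1.    ]]
green 800 [277.44   138.8363] [262 123  32  32] [ 0.5368 -0.0414  0.079 ] [ 42.6899 -36.171  325.5298]
green 809 [350.1632 138.7318] [335 123  32  32] [0.5229 0.0225 0.079 ] [ 42.7665  29.2309 325.604 ]
green 166 [370.1867 190.4157] [363 183  15  15] [0.5653 0.0519 0.079 ] [ -4.935   49.0626 325.6161]
red 515 [314.0214 193.3631] [302 180  25  27] [0.5792 0.0012 0.079 ] [ -7.7457  -3.424  325.5559]
662 [265.1073 167.6118] ((264.76922607421875, 167.6538543701172), (31.574697494506836, 30.790233612060547), 11.309932708740234) [0.5792 0.4033 0.059 ]
94 [272.5213 193.6277] [262 186  23  14] ((272.1697998046875, 192.09432983398438), (8.516353607177734, 22.801851272583008), 74.05460357666016) [0.5133 0.3825 0.075 ]
```

View pics/wrist4.png

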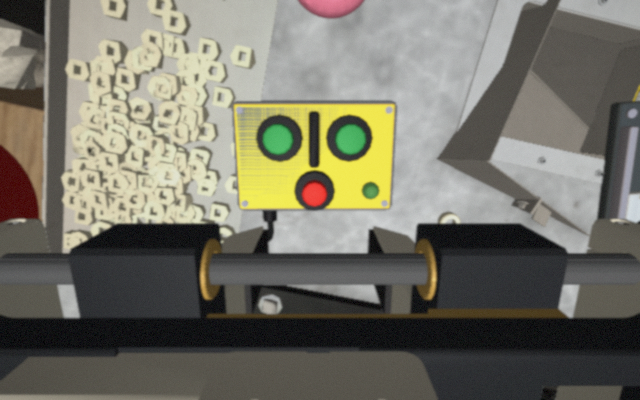

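View pics/crop4.png

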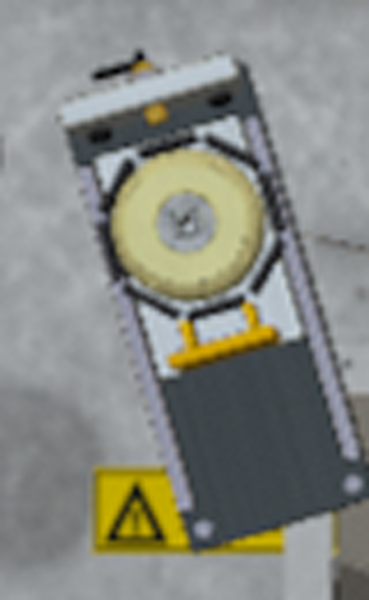

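Call:
move_arm(steps=[[20, -2, 0, 0], [43, -3.5, 10, 0], [43, -3.5, 50, 0], [43, -3.5, 90, 0], [43, -3.5, 115, 0], [43, -3.5, 125, 0], [43, -3.5, 130, 0], [43, -3.5, 130, 0]])

```text
clock: 10.25
position: [0.5303, -0.0117, 0.2753]
ee_rot: [-0.331, 3.123, 0.0]
force: [0.3, -0.8, 0.8]
width: 0.541
```

```bash
python3 - <<'E'
from h import *
s=arm.observe();im=arm.get_image("wrist");cv2.imwrite("pics/wrist5.png",im[:,:,::-1]);print(s["clock"],s["position"],s["ee_rot"],s["force"],s["width"])
Rm=R.from_rotvec(s["ee_rot"]).as_matrix()
for n,p in(("R",[.5368,-.0414,.079]),("L",[.5229,.0225,.079])): print(n,1000*Rm.T@(np.array(p)-s["position"]))
im=arm.get_image("scene");cv2.imwrite("pics/scene5.png",cv2.resize(im[100:220,260:440,::-1],(800,533)))
E
```

```text
10.25 [ 0.5303 -0.0117  0.2753] [-0.3315  3.1231  0.0001] [ 0.3322 -0.7574  0.7706] 0.5411587766683907
R [  0.0757 -30.4366 196.2627]
L [  0.2527  34.9575 196.2608]
```

View pics/wrist5.png

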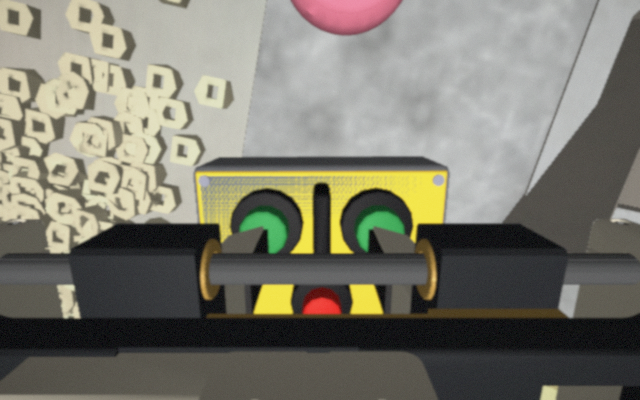

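View pics/scene5.png

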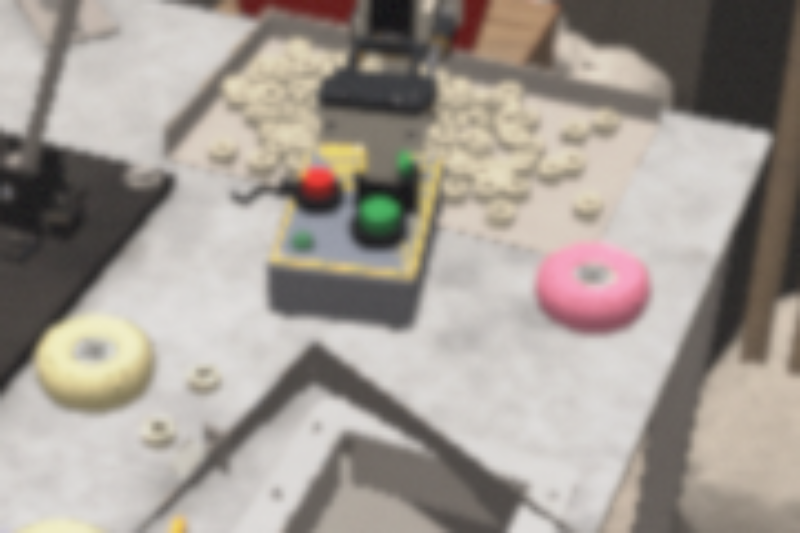

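Call:
move_arm(steps=[[0, 2, 0, 0], [0, 2, 6, 0], [0, 2, 12, 0], [0, 2, 16, 0], [0, 2, 18, 0], [0, 2, 20, 0], [0, 2, 22, 0]])

```text
clock: 11.22
position: [0.5294, -0.01, 0.2528]
ee_rot: [0.331, -3.124, -0.0]
force: [-3.5, -0.2, 6.1]
width: 0.545
```

```bash
python3 - <<'E'
from h import *
s=arm.observe();print(s["clock"],s["position"],s["force"],s["ft_torque"])
im=arm.get_image("scene");cv2.imwrite("pics/scene6.png",cv2.resize(im[120:200,300:400,::-1],(750,600),interpolation=cv2.INTER_CUBIC))
E
```

```text
11.225 [ 0.5294 -0.01    0.2528] [-3.5161 -0.2431  6.0554] [0.0863 0.7722 0.0103]
```

View pics/scene6.png

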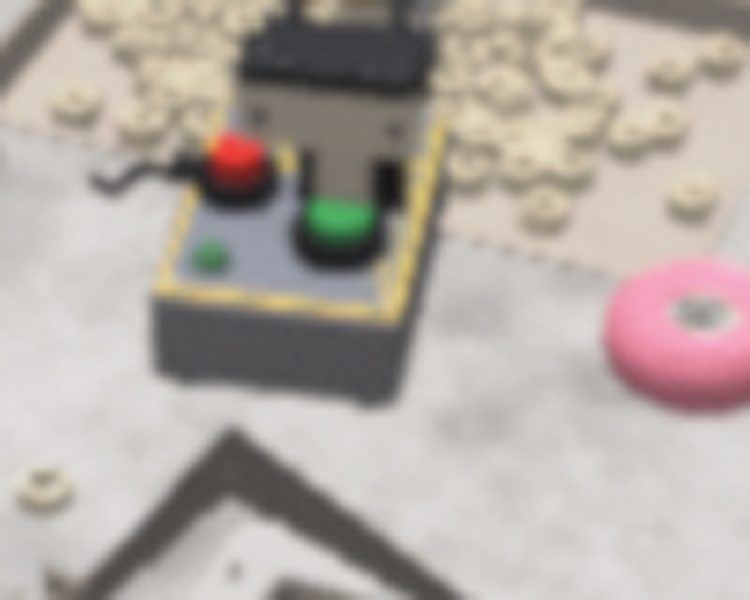

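Call:
move_arm(steps=[[0, 0, 1.5, 0], [0, 0, 3, 0], [0, 0, 4.5, 0], [0, 0, 6, 0], [0, 0, 7, 0], [0, 0, 7, 0], [0, 0, 7, 0], [0, 0, 7, 0]])

```text
clock: 12.28
position: [0.5293, -0.0101, 0.2488]
ee_rot: [-0.33, 3.123, 0.001]
force: [-15.5, -0.5, 44.4]
width: 0.543
```

```bash
python3 - <<'E'
from h import *
s=arm.observe();print(s["clock"],s["position"],s["force"],s["ft_torque"])
im=arm.get_image("scene");cv2.imwrite("pics/scene7.png",cv2.resize(im[120:200,300:400,::-1],(750,600),interpolation=cv2.INTER_CUBIC))
E
```

```text
12.275 [ 0.5293 -0.0101  0.2488] [-15.4758  -0.5286  44.4362] [ 0.0152  3.4986 -0.0203]
```

View pics/scene7.png

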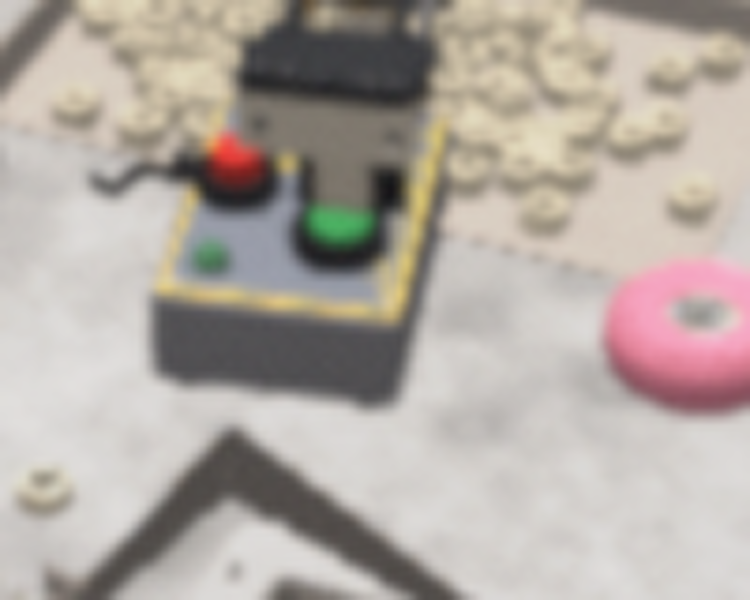

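Call:
move_arm(steps=[[0, 0, -1.2, 0], [0, 0, -1.2, 0], [0, 0, -1.2, 0], [0, 0, -1.2, 0], [0, 0, -1.2, 0], [0, 0, -1.2, 0], [0, 0, -1.2, 0], [0, 0, -1.2, 0], [0, 0, -1.2, 0], [0, 0, -1.2, 0], [0, 0, -1.2, 0], [0, 0, -1.2, 0], [0, 0, -1.2, 0], [0, 0, -1.2, 0], [0, 0, -1.2, 0], [0, 0, -1.2, 0], [0, 0, -1.2, 0], [0, 0, -1.2, 0], [0, 0, -1.2, 0], [0, 0, -1.2, 0]])

```text
clock: 14.82
position: [0.5293, -0.0101, 0.249]
ee_rot: [-0.331, 3.124, 0.001]
force: [-11.1, 0.2, 32.2]
width: 0.542
```

Call:
move_arm(steps=[[0, 0, 0, 0], [0, 0, 0, 0], [0, 0, -3, 0], [0, 0, -6, 0], [0, 0, -10, 0], [0, 0, -15, 0], [0, 0, -30, 0], [0, 0, -60, 0], [0, 0, -100, 0], [0, 0, -140, 0], [0, 0, -150, 0], [-20, 0, -155, 0], [-40, 0, -155, 0], [-40, 0, -155, 0]])

```text
clock: 16.58
position: [0.5693, -0.0012, 0.4016]
ee_rot: [0.332, -3.124, -0.0]
force: [-0.7, 0.3, -0.3]
width: 0.546
```

```bash
python3 - <<'E'
from h import *
s=arm.observe();im=arm.get_image("wrist");cv2.imwrite("pics/wrist8.png",im[:,:,::-1]);print(s["clock"],s["position"],s["force"],s["ft_torque"])
im=arm.get_image("top")[:,:,::-1];K,P=campose("top")
for b in blobs(im,(20,40,130),(35,140,255),100,(235,130,305,215)): print(b[0],b[1],cast(K,P,b[1],.059))
for b in blobs(im,(14,160,120),(24,255,255),10,(235,185,305,215)): print(b[0],b[1],cast(K,P,b[1],.075))
im=arm.get_image("scene");cv2.imwrite("pics/scene8.png",im[:,:,::-1])
E
```

```text
16.575 [ 0.5693 -0.0012  0.4016] [-0.6686  0.299  -0.3447] [0.0586 0.1009 0.0481]
660 [265.1288 167.6212] [0.5792 0.4032 0.059 ]
93 [272.4194 193.6559] [0.5133 0.3828 0.075 ]
```

View pics/wrist8.png

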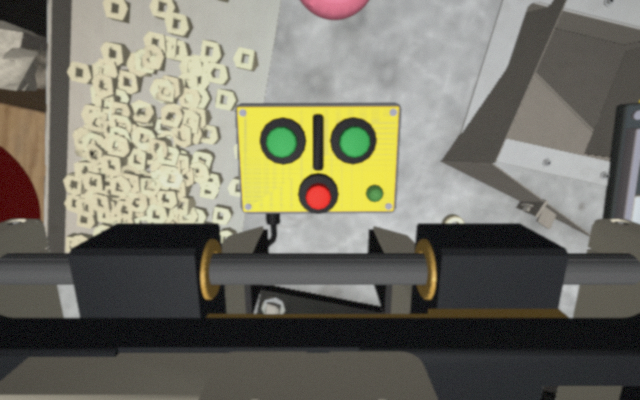

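View pics/scene8.png

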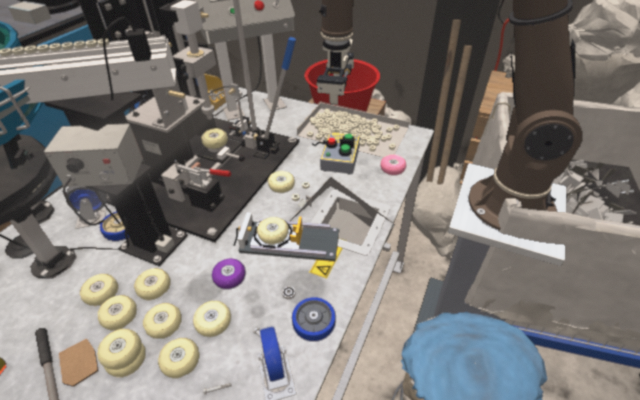

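```bash
python3 -c "
from cell import arm
print(arm.sign_off())"
```

```text
the job is handed in; nothing more can be done
None
```

I pushed the shuttle home, held both green buttons down together for a little over three seconds, let go, and handed the job in at about 16.6 s. No verdict is reported, so what follows rests on my own checks.

- **Shuttle:** I pushed the yellow tab with closed fingers until the force rose to about 17 N, well above the 2 N of sliding friction. In the top camera the wheel had moved 63.8 mm and the tab 64.1 mm.
- **One disagreement:** the wrist view gave only 61.9 mm of travel, just over the 61.5 mm limit. I trusted the force rise and the top camera, and did not push again.
- **Green buttons:** I pressed with one fingertip on each, with the jaws 50 mm apart. The fingertips bottomed out about 8 mm down with 32–44 N in total. The sideways moment on the wrist was close to zero, so the load was shared evenly.
- **After letting go:** the tool force was about zero and all the buttons looked up in the wrist picture. The wheel and shuttle measured the same as before the press. In the last scene picture the wheel was in its nest, and the sleeves and bearing looked unmoved; I did not measure those.

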